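# Set the oxygen flow dial to the marked line and start the unit

## Task

On the grey oxygen unit, push the black dial round by its upright fin with your fingertips, without pinching the fin, until the white index line on the dial lines up with the one long thick line of the scale. Then press the round start button all the way down and let it spring back. Do not press the button before the dial is set, do not shove or lift the unit, and leave everything else where it stands.

Things in the scene. Friction and masses are not known exactly. Their poses are not given: they have to be found in the camera images.
- unit: Oxygen supply unit: a light grey box standing loose on the table on rubber feet, about 2.6 kg, 200 (x) x 220 (y) x 70 mm high, never to be lifted or shoved; a few newtons of sideways push on the dial do not shift it. Origin: centre of its underside; x points to its carrying handle (a black bar at 40 mm height that reaches 31 mm beyond the +x face), z up. The dial's axis stands on its top face (70 mm up) at x = 0, y = +35 mm, the start button at x = -45, y = -75 mm.
- dial_centre (a point): On the dial's upright axis, at the height of the top face of its disc (6 mm above the unit's top). The disc is black, 100 mm across; a white radial index line 3 mm wide runs on it from 14 mm radius to its edge. The dial turns stiffly (about 0.06 N m, so about 2 N at the fin) and stays where it is left.
- dial (a joint): Angle of the dial (rad), growing counter-clockwise seen from above, stops at -1.7 and +1.7; 0 = index line points along the unit's +x. It starts clockwise of the scale's long line, so it has to turn counter-clockwise.
- index_tip (a point): Outer end of the white index line, at the disc's edge, 50 mm from the dial's axis.
- scale_line (a point): Inner end of the one long thick black line (21 x 4 mm; it runs out from 51 to 72 mm radius) of the scale around the dial; this point lies 50 mm from the dial's axis, so the index tip comes straight above it when the two line up. The other 23 lines of the scale, 15 degrees apart, are short and thin (7 x 1.6 mm). The scale is printed flat on the unit, 5 mm below the disc's top; its setting differs between runs and it does not turn during the work.
- fin_top (a point): Middle of the top of the dial's upright aluminium fin, on the side opposite the index line. The fin is 26 mm long (radially, 19 to 45 mm from the axis), 12 mm thick and 25 mm tall above the disc.
- fin_side_a: The half of the fin (26 mm radially x 6 mm x 22 mm tall) that looks clockwise seen from above: pushing on this face turns the dial counter-clockwise. Origin: centre of this half's foot, 32 mm from the axis and 3 mm from the fin's mid-plane; x points through the axis towards the index line, z up.
- fin_side_b: The other half of the fin, looking counter-clockwise seen from above: pushing on this face turns the dial clockwise. Same size and axes. Pressing on both halves at once counts as pinching.
- start_button (a joint): How far the start button is pressed (m): 0 = up, 0.006 = all the way down. It springs back; fully down takes 5 N.
- start_button_top (a point): Centre of the top of the round grey start button (28 mm across, in a 44 mm black collar whose top is 10 mm lower), 22 mm above the unit's top face when up.
- pill_bottle: White pill bottle, 32 mm across, 60 mm high, standing loose on the unit's top between dial and far right corner. Origin: centre of its underside. Leave it.
- carton_near: Small medicine carton, 75 x 32 x 85 mm high, standing on the table beside the unit's button side. Origin: centre of its underside. Leave it.
- carton_far: Medicine carton, 60 x 130 x 75 mm high, towards the far edge. Origin: centre of its underside. Leave it.
- tape_roll: Roll of tape lying flat, 80 mm across, 25 mm high, towards the far edge. Origin: centre of its underside. Leave it.
- torch: Black torch lying on the table, about 150 mm long, 36 mm high, towards the far edge. Origin: underside, near its middle. Leave it.
- kit_tray: Fixed brown first-aid tray, 180 x 200 x 60 mm high, on the other side of the work area from the unit. Origin: centre of its underside.
Not all that is in view belongs to the job. Leave any turquoise look-alike of the carton_near alone. Of the things that look like the torch, the larger one is meant.

How it is judged:
On the way, in this order (a step that is already met when the one before it is completed fails the run):
1. the index line lines up with the long thick scale line and the dial stands still (horizontal distance between index_tip and scale_line below 0.0035 m and velocity of joint dial between -0.05 and 0.05 rad/s), for 0.3 s.
2. the start button is pressed down while the dial is set (horizontal distance between index_tip and scale_line below 0.0035 m and value of joint start_button above 0.0042 m), for 0.1 s.
At the end, for the whole second after the job is handed in: The index tip is within 3.5 mm (4 degrees) of the inner end of the long scale line, the start button has been pressed at least 4.2 mm down after that and is up again, the unit stands level within 20 mm of where it stood, and the bystanders stand where they stood (25 mm) (horizontal distance between index_tip and scale_line below 0.0035 m and value of joint start_button below 0.001 m and distance of unit from where it was at the start of the episode below 0.02 m and angle between unit's own z axis and vertical below 0.05 rad and linear speed of unit below 0.02 m/s and distance of each of pill_bottle, carton_near, carton_far, tape_roll, torch from where it was at the start of the episode below 0.025 m and angle between each of pill_bottle, carton_near, carton_far, tape_roll, torch's own z axis and vertical below 0.2 rad); the robot touches nothing.
It fails at once if the start button is pressed while the dial is not set (not (horizontal distance between index_tip and scale_line below 0.0055 m) and value of joint start_button above 0.0025 m).
It fails at once if the fin is pinched (both its faces pressed by the fingers at once) (contact force between each of fin_side_a, fin_side_b and the fingers above 1.5 N).
It fails at once if the unit is lifted or tipped (height (world z) of unit above 0.01 m or angle between unit's own z axis and vertical above 0.1 rad).
It fails at once if the unit is shoved along the table (distance of unit from where it was at the start of the episode above 0.02 m).
It fails at once if a bystander is knocked or carried away (distance of any of pill_bottle, carton_near, carton_far, tape_roll, torch from where it was at the start of the episode above 0.025 m).
It also fails if it takes over 54 s, if anything falls off the work surface, if the arm or the gripper's body presses on something with over 40 N, if the wrist force passes 120 N, or if a joint passes its speed limit or range.

## Robot

A 6-joint arm with a two-finger parallel gripper is mounted at the origin on the work surface. World frame = base frame: x ahead of the robot, y to its left, z up, the work surface at z = 0. Lengths are in m, angles in rad, forces in N, time in s.
With the tool pointing down it reaches from about 0.225 to 0.875 m from the base axis. Payload 3.4 kg.
Tool frame: the origin (TCP) lies where the fingers leave the gripper's body, on its centre line; the fingertips stand 73 mm ahead of it and the grasp point (between the pads) lies 54 mm ahead of it; x points along the fingers, y is the direction in which the jaws open and shut, and the axes are right-handed (so a half turn about x gives the same grasp; the last joint's range is limited). The gripper opens to 85 mm and grips with 20 to 120 N. Pads are 22 mm wide; open, the fingers measure 114 mm over their backs; the gripper's body (76 mm by 85 mm) begins 54 mm behind the grasp point. The pads swing forward as they close: fully open they stand 13 mm farther back than shut.
Start: joints at [1.214, 0.276, 1.505, -0, 1.361, -0.121], TCP at [0.134, 0.559, 0.304] pointing down, gripper open.
Joint ranges: [-2.89, 2.89], [-0.75, 2.08], [0.22, 2.7], [-1.18, 4.32], [0.11, 2.71], [-2.7, 2.7]. Speed limits (rad/s): [2.57, 2.57, 3.14, 3.14, 3.14, 3.14].

## Interface

Orientations are given as a unit quaternion [w, x, y, z].
In Python, from rig import manip gives the robot as it stands.
- The arm moves only by the tool play_rows, never from a script. Its argument "steps" is a list of rows, each a list of 5 numbers: the closure, from 0 (fully open) to 1 (shut), then the shift along the tool's x, y, z as a fraction of full scale, then the turn about the tool's x as a fraction of full scale. In form: [[grip, tx, ty, tz, twist], ...]. A call has 1 to 20 rows; each row shifts and turns the commanded pose from where the row before left it, along the tool's axes as they then stand; what a row does not reach is not made up. Full scale, the value 1, is 0.03 m for a shift and 6 degrees for a turn. A row lasts 1/10 s, in which the tool goes at most 50 mm and 8.59 degrees, less where a joint would pass 70% of its speed; a pose out of reach is approached as far as the arm can. A call with a number of a shift or a turn outside -1 to 1 is refused whole. A call with a gripper value outside its range is refused whole. The fingers move at their own pace and stop on an object; "newtons" is the grip in N (left out, the last holds). Time passes only in rows, so rows that do not move let the fingers close. It gives the time, the measured TCP pose, the force and the opening at its end, in the units of the state.
- manip.get_state(): the state, without advancing time (a new reading comes with each control period).
- manip.get_image(name): name is "side" or "top"; returns (picture, depth): 384x512x3 uint8, red, green, blue; 384x512 float32, m along the optical axis (not along the pixel's ray), 0 where there is no reading.
- manip.camera_model(name): a dict with "mtx" (3x3 intrinsics, pixels), "R" (3x3) and "t" (3): a world point X has camera coordinates R X + t. Camera axes: x right, y down, z forward; pixel columns grow to the right and rows downward; lengths in m; the calibration is good to about 2 mm. A picture is of the moment at which its call begins. camera_model takes no time and is no camera call.
- manip.sign_off(): hands the job in, once; it reports no verdict.
Trained networks look in the newest picture that a camera, given by its name, has taken for a name from the list of things; names that differ only in an ending like _2 or _b are one class to them, and where a whole thing is asked for, a point or a joint stands for the part that bears it (a point fixed in the world has none). Each returns a list of dicts, best first, with "conf" (0 to 1); they miss things now and then, are a little off and sometimes report something else, mostly with a low value. They report only what shows in the picture. A call takes as long as a camera call. They do not tell look-alikes from the thing itself.
- manip.regions_of(camera, query): "mask" (384x512 bool, what is visible of it).
- manip.mark_of(camera, query): "location" ([x, y, z] in m, in the coordinates of the camera as it stood for that picture, good to about 4 mm: a listed point, or the origin of a listed thing).
The state is a dict: "clock": time; "qpos": joint angles; "qd": joint speeds; "effort": joint torques, N m; "position": TCP position; "ee_rot": TCP orientation; "contact_force": force on the tool from outside, world axes, zero at the start; "moment": the same for the moment, N m; "width": finger opening in m.
Only numpy, scipy, OpenCV 4.12 (cv2) and the standard library are available. Lean on these libraries where they do the work, as an engineer would, in place of code of your own. Each camera call takes 0.05 s, during which the arm holds its last target.

## Working session

There is one attempt and no reset: what is moved stays moved. The work goes in short steps, Python scripts to look and compute and a tool call to move; the robot and the scene stay as the last step left them, time stands still between calls to the robot, and variables do not carry over. Pictures are saved under pics/ and viewed, and the job is handed in when it is done.

Besides the shell and the picture viewer there is one more tool, called as name([rows], argument=value, ...), one row to a line, values as JSON. play_rows: Moves the arm, as the interface text tells. Its arguments: {"type":"object","properties":{"steps":{"type":"array","items":{"type":"array","items":{"type":"number"}}},"newtons":{"type":"number"}},"required":["steps"]}

```bash
mkdir -p pics
cat > h.py <<'E'
import numpy as np, cv2
from rig import manip
def cam(n):
    m=manip.camera_model(n); return np.array(m["mtx"]),np.array(m["R"]),np.array(m["t"])
def proj(n,X):
    K,R,t=cam(n); c=np.atleast_2d(X)@R.T+t; p=c@K.T; return p[:,:2]/p[:,2:]
def plane(n,uv,z):
    K,R,t=cam(n); uv=np.atleast_2d(uv).astype(float)
    d=np.c_[uv,np.ones(len(uv))]@np.linalg.inv(K).T@R; o=-R.T@t
    return o+d*((z-o[2])/d[:,2])[:,None]
def world(n,c):
    K,R,t=cam(n); return R.T@(np.array(c)-t)
E
python3 - <<'E'
from h import *
for n in("side","top"):
    im,d=manip.get_image(n); np.savez(f"pics/{n}0.npz",im=im,d=d)
    cv2.imwrite(f"pics/{n}0.png",cv2.resize(im[:,:,::-1],(800,600),interpolation=cv2.INTER_CUBIC))
    K,R,t=cam(n); print(n,K[0,0],-R.T@t,R[2])
    for q in("dial_centre","index_tip","scale_line","fin_top","start_button_top","unit","pill_bottle","carton_near"):
        print(q,[(np.round(world(n,r["location"]),4),round(r["conf"],2)) for r in manip.mark_of(n,q)[:3]])
s=manip.get_state();print(s)
E
```

```text
side 451.5144449355671 [0.24067443 0.66721615 1.03016784] [ 0.28377351 -0.56125646 -0.77747269]
dial_centre [(array([0.5535, 0.2175, 0.0795]), 0.86)]
index_tip [(array([0.5762, 0.1743, 0.0748]), 0.75)]
scale_line [(array([0.5908, 0.2545, 0.0694]), 0.59)]
fin_top [(array([0.54  , 0.2445, 0.1024]), 0.58)]
start_button_top [(array([0.4848, 0.1173, 0.0932]), 0.5), (array([0.595 , 0.096 , 0.0671]), 0.44), (array([0.5545, 0.2171, 0.0753]), 0.38)]
unit [(array([0.5517, 0.187 , 0.0013]), 0.59)]
pill_bottle [(array([0.5922, 0.0997, 0.068 ]), 0.61)]
carton_near [(array([ 0.3391,  0.057 , -0.0025]), 0.69), (array([ 5.207e-01,  4.390e-02, -4.000e-04]), 0.56)]
top 393.68969307119534 [0.31595727 0.00202335 1.26795436] [ 0.20796429 -0.01077007 -0.97807712]
dial_centre [(array([0.555 , 0.2168, 0.0791]), 0.65), (array([ 0.7738, -0.1463, -0.0022]), 0.5)]
index_tip [(array([0.5758, 0.1711, 0.0748]), 0.75), (array([ 0.5121, -0.1851,  0.0045]), 0.62)]
scale_line []
fin_top [(array([0.5366, 0.242 , 0.1013]), 0.79), (array([ 0.7595,  0.2139, -0.0025]), 0.64), (array([0.5935, 0.0964, 0.0691]), 0.29)]
start_
[... 310 characters left out ...]
 0.2144, -0.0033]), 0.37)]
{'clock': 0.9, 'qpos': array([ 1.21398489e+00,  2.75869349e-01,  1.50493538e+00, -1.43192527e-06,
        1.36069066e+00, -1.20994245e-01]), 'qd': array([ 6.90503606e-04, -1.27174147e-03,  4.84204765e-04,  5.60252933e-05,
       -1.54319560e-03, -4.58530909e-04]), 'effort': array([ 8.00686757e-04, -4.16652417e+01, -2.46096110e+01, -2.05556707e-04,
        2.35863972e-04, -8.43974192e-06]), 'position': array([0.13434698, 0.5590934 , 0.30393138]), 'ee_rot': array([ 0.70220585,  0.08321411,  0.70218861, -0.08314752]), 'contact_force': array([ 0.32709186, -0.0821442 ,  0.07899824]), 'moment': array([ 0.03631957,  0.0329709 , -0.05224061]), 'width': 0.08547025185570231}
```

View pics/side0.png

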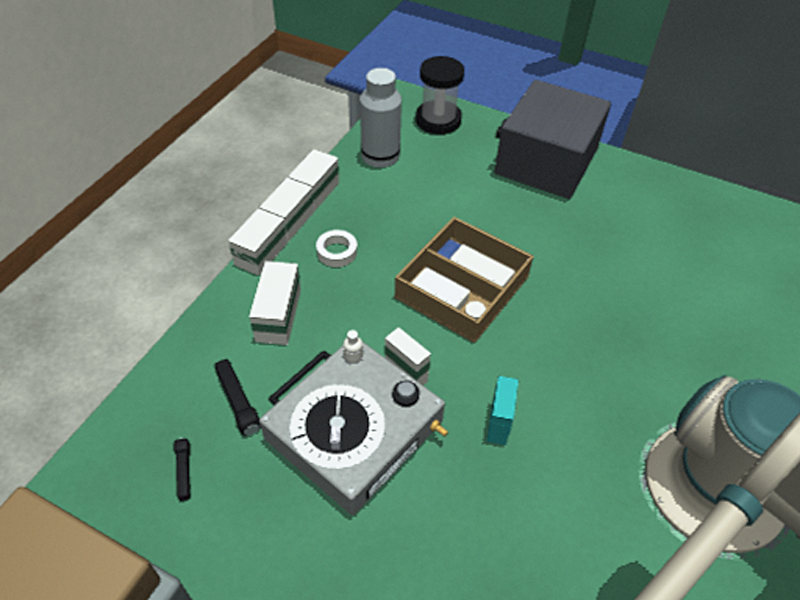

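View pics/top0.png

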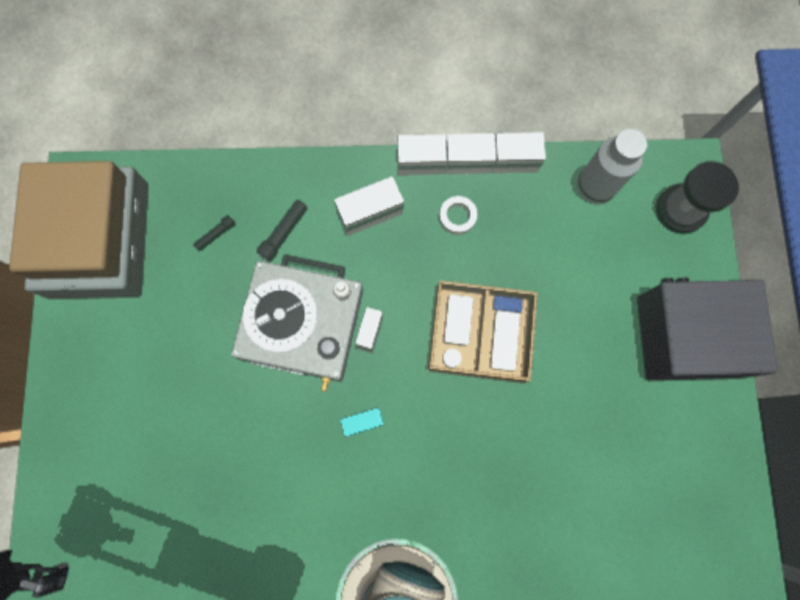

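Run:
```python
from h import *
out=[]
for n in("side","top"):
    im=np.load(f"pics/{n}0.npz")["im"]
    u=proj(n,[0.55,0.19,0.08])[0].astype(int); print(n,u)
    r=70 if n=="side" else 60
    c=im[max(0,u[1]-r):u[1]+r,max(0,u[0]-r):u[0]+r]
    cv2.imwrite(f"pics/{n}c0.png",cv2.resize(c[:,:,::-1],(600,int(600*c.shape[0]/c.shape[1])),interpolation=cv2.INTER_CUBIC))
```

```text
side [222 260]
top [187 201]
```

View pics/sidec0.png

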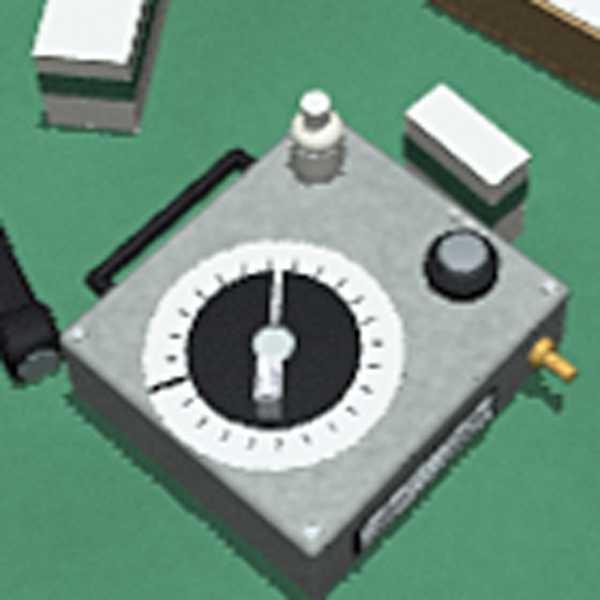

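View pics/topc0.png

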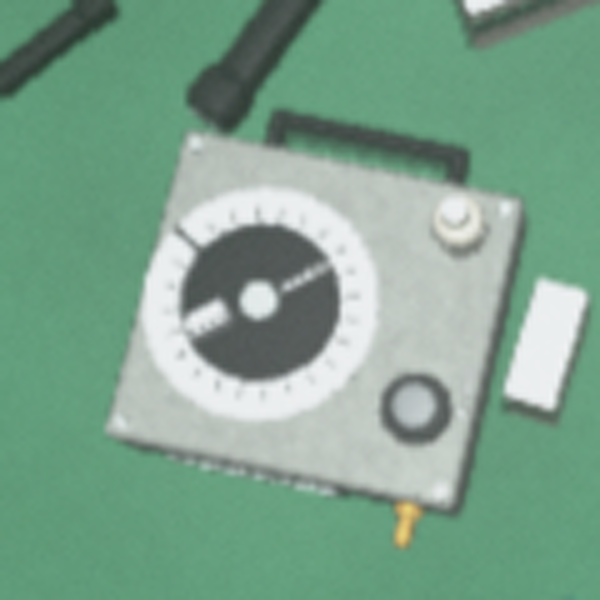

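The pictures show the unit with its dial. In the side crop the hub is at (275,345), the index tip at (278,268), the long line runs from (183,380) to (150,390), and the button is at (467,252). Possible mix-ups:
- **Button:** the dial or the pill bottle cap.
- **Long line:** the other ticks, which are all short and thin.
- **carton_near:** the turquoise box at full-picture (503,410).
- **Torch:** the smaller one at (182,470).

Next I'll measure these accurately.

```bash
cat > meas.py <<'E'
from h import *
def prof(n,im,c,r,z,lo=-180,hi=180,st=0.5):
    a=np.radians(np.arange(lo,hi,st)); g=im.astype(np.float32).mean(2)
    acc=0
    for rr in r:
        X=np.c_[c[0]+rr*np.cos(a),c[1]+rr*np.sin(a),np.full(len(a),z)]
        p=proj(n,X).astype(np.float32)
        acc=acc+cv2.remap(g,p[:,:1],p[:,1:],cv2.INTER_LINEAR)[:,0]
    return np.degrees(a),acc/len(r)
def center(n,im,c,rlo=.040,rhi=.060,z=.076):
    # radial gradient dark disc -> white ring, iterate
    c=np.array(c[:2],float); g=im.astype(np.float32).mean(2)
    for _ in range(4):
        a=np.radians(np.arange(0,360,3)); rs=np.arange(rlo,rhi,.0005)
        P=np.stack([np.c_[c[0]+rs*np.cos(t),c[1]+rs*np.sin(t),np.full(len(rs),z)] for t in a])
        p=proj(n,P.reshape(-1,3)).astype(np.float32)
        v=cv2.remap(g,p[:,:1],p[:,1:],cv2.INTER_LINEAR).reshape(len(a),-1)
        e=rs[np.argmax(np.gradient(cv2.GaussianBlur(v,(9,1),0),axis=1),axis=1)]
        ok=abs(e-np.median(e))<.004
        A=np.c_[np.cos(a),np.sin(a),np.ones(len(a))]
        s=np.linalg.lstsq(A[ok],e[ok],rcond=None)[0]; c+=s[:2]
    return c,s[2],ok.sum()
E
python3 - <<'E'
from meas import *
for n in("side","top"):
    im=np.load(f"pics/{n}0.npz")["im"]
    c,r,k=center(n,im,[.5535,.2175]); print(n,"disc centre",c.round(4),r.round(4),k)
    c1=c
    a,v=prof(n,im,c1,np.arange(.060,.071,.001),.0705); 
    i=np.argsort(v)[:8]; print(" scale",a[i],v[i].round())
    a,v=prof(n,im,c,np.arange(.020,.046,.001),.076); i=np.argsort(-v)[:10]; print(" index/fin",a[i],v[i].round())
    b=np.array([[467,252]])/(600/140)+[152,190] if n=="side" else np.array([[415,403]])/5+[127,141]
    print(" button",plane(n,b,.092))
    cs=np.array([[82,335],[312,530],[548,288],[315,118]])/(600/140)+[152,190] if n=="side" else np.array([[197,145],[122,424],[440,490],[505,207]])/5+[127,141]
    print(" screws",plane(n,cs,.071).round(4))
E
```

```text
side disc centre [0.5535 0.2196] 0.0498 120
 scale [46.5 47.  47.5 46.  48.  45.5 48.5 45. ] [ 70.  70.  86.  88. 109. 115. 137. 149.]
 index/fin [-62.  -62.5 -63.  -61.5 -63.5 -64.  -61.  -64.5 -60.5 -65. ] [205. 205. 202. 199. 197. 191. 189. 185. 179. 177.]
 button [[0.48067398 0.1223943  0.092     ]]
 screws [[0.6529 0.2614 0.071 ]
 [0.4808 0.3023 0.071 ]
 [0.434  0.11   0.071 ]
 [0.6118 0.0677 0.071 ]]
top disc centre [0.5537 0.218 ] 0.0494 120
 scale [48.  47.5 48.5 47.  49.  46.5 49.5 50. ] [161. 163. 163. 169. 169. 178. 178. 188.]
 index/fin [104.5 105.  104.  105.5 103.5 103.  106.  106.5 102.5 107. ] [217. 217. 217. 217. 217. 216. 216. 216. 216. 215.]
 button [[0.48466409 0.11958808 0.092     ]]
 screws [[0.6546 0.2583 0.071 ]
 [0.4791 0.3004 0.071 ]
 [0.4341 0.1067 0.071 ]
 [0.6098 0.0651 0.071 ]]
```

Run:
```python
from h import *
from scipy.spatial.transform import Rotation as R
s=manip.get_state(); w,x,y,z=s["ee_rot"]; M=R.from_quat([x,y,z,w]).as_matrix()
print(M.round(3), "yaw of tool y:",np.degrees(np.arctan2(M[1,1],M[0,1])),"tool z:",np.degrees(np.arctan2(M[1,2],M[0,2])))
```

```text
[[ 0.     0.234  0.972]
 [ 0.     0.972 -0.234]
 [-1.     0.     0.   ]] yaw of tool y: 76.48868737697755 tool z: -13.511312695537244
```

play_rows([
  [1,0,-0.35,0.9,0],
  [1,0,-0.35,0.9,0],
  [1,0,-0.35,0.9,0],
  [1,0,-0.35,0.9,0],
  [1,0,-0.35,0.9,0],
  [1,0,-0.35,0.9,0],
  [1,0,-0.35,0.9,0],
  [1,0,-0.35,0.9,0],
  [1,0,-0.35,0.9,0],
  [1,0,-0.35,0.9,0],
  [1,0,-0.35,0.9,0],
  [1,0,-0.35,0.9,0],
  [1,0,-0.35,0.9,0],
  [1,0,-0.35,0.9,0],
  [1,0,-0.35,0.9,0],
  [1,0,-0.35,0.9,0],
  [1,0,-0.35,0.9,0],
  [1,0,-0.35,0.8,0],
], newtons=40)

```text
clock: 2.7
position: [0.561, 0.2616, 0.3039]
ee_rot: [0.702, 0.083, 0.702, -0.083]
contact_force: [0.7, -0.3, -0.2]
width: -0.0
```

play_rows([
  [1,0,0,0,1],
  [1,0,0,0,1],
  [1,0,0,0,1],
  [1,0,0,0,1],
  [1,0,0,0,1],
  [1,0,0,0,1],
  [1,0,0,0,1],
  [1,0,0,0,1],
  [1,0,0,0,1],
  [1,0,0,0,1],
  [1,0,0,0,1],
  [1,0,0,0,1],
  [1,0,0,0,1],
  [1,0,0,0,1],
  [1,0,0,0,1],
  [1,0,0,0,1],
  [1,0,0,0,1],
  [1,0,0,0,1],
  [1,0,0,0,1],
  [1,0,0,0,1],
])

```text
clock: 4.7
position: [0.5599, 0.2625, 0.3039]
ee_rot: [0.278, 0.65, 0.278, -0.65]
contact_force: [-0.2, -0.8, -0.4]
width: -0.0001
```

play_rows([
  [1,0,0,0,1],
  [1,0,0,0,1],
  [1,0,0,0,1],
  [1,0,0,0,0.1],
  [1,0,0,0,0],
])

```text
clock: 5.2
position: [0.5598, 0.2625, 0.3039]
ee_rot: [0.171, 0.686, 0.171, -0.686]
contact_force: [0.2, -0.6, 0.7]
width: -0.0001
```

play_rows([
  [1,0.8,0,0,0],
  [1,0.8,0,0,0],
  [1,0.8,0,0,0],
  [1,0.8,0,0,0],
  [1,0.7,0,0,0],
  [1,0.4,0,0,0],
  [1,0.3,0,0,0],
  [1,0,0,0,0],
])

```text
clock: 6.0
position: [0.5595, 0.2624, 0.1651]
ee_rot: [-0.171, -0.686, -0.171, 0.687]
contact_force: [-0.3, 0.1, 0.4]
width: -0.0003
```

```bash
cat > look.py <<'E'
import sys
from meas import *
k=sys.argv[1]; outs=[]
for n in("side","top"):
    im,d=manip.get_image(n); np.savez(f"pics/{n}{k}.npz",im=im,d=d)
    u=proj(n,[0.55,0.2,0.08])[0].astype(int); r=60
    c=im[u[1]-r:u[1]+r,u[0]-r:u[0]+r]
    outs.append(cv2.resize(c[:,:,::-1],(400,400),interpolation=cv2.INTER_CUBIC))
cv2.imwrite(f"pics/pair{k}.png",np.hstack(outs))
s=manip.get_state(); print(s["clock"],s["position"],s["contact_force"].round(2))
for n in("side","top"):
    im=np.load(f"pics/{n}{k}.npz")["im"]; c={"side":[.5535,.2196],"top":[.5537,.218]}[n]
    try: cc,rr,kk=center(n,im,c); print(n,"centre",cc.round(4),rr.round(4),kk)
    except Exception as e: print(e)
    for lab,rs,z,sg in(("scale",np.arange(.060,.071,.001),.0705,1),("index",np.arange(.018,.048,.001),.076,-1)):
        a,v=prof(n,im,c,rs,z); i=np.argmin(sg*v); m=abs(a-a[i])<6; wt=np.clip(sg*(np.median(v)-v[m])-20,0,None)
        print(n,lab,round(float((a[m]*wt).sum()/wt.sum()),2),round(float(v[i])))
    a,v=prof(n,im,c,np.arange(.018,.048,.001),.076); pk=[(float(a[i]),int(v[i])) for i in range(5,len(a)-5) if v[i]==v[i-5:i+6].max() and v[i]>110]; print(pk)
E
python3 look.py 1
```

```text
6.1 [0.56033668 0.2626971  0.16662492] [ 0.52 -0.08 -0.72]
side centre [0.5536 0.22  ] 0.05 87
side scale -58.24 8
side index -62.32 205
[(-62.0, 205), (122.50000000000001, 150)]
top centre [0.5534 0.2176] 0.0491 100
top scale 41.52 60
top index 108.98 180
[(-62.0, 168), (109.0, 180)]
```

View pics/pair1.png

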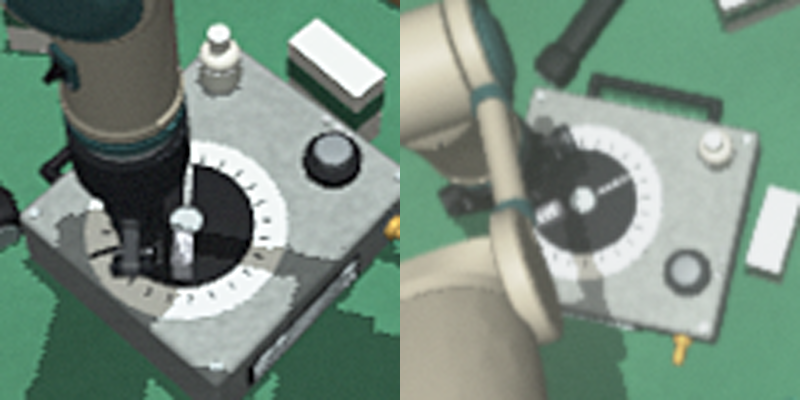

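Picture: in the side half the closed fingertips are at (130,262), clockwise of the fin at (183,250). The dial hasn't moved. I'll lower the tool, approach the fin and orbit.

play_rows([
  [1,0.2,0,0,0],
  [1,0.1,0,0,0],
  [1,0,0,0.1,0],
  [1,0,0,0.1,0],
  [1,0,0,0.08,0],
  [1,0,0,0,0],
])

```text
clock: 6.7
position: [0.5521, 0.2585, 0.1571]
ee_rot: [0.17, 0.686, 0.17, -0.686]
contact_force: [-0.2, -0.7, -0.3]
width: 0.0002
```

play_rows([
  [1,0,-0.0236,0.053,-0.4167],
  [1,0,-0.0236,0.053,-0.4167],
  [1,0,-0.0236,0.053,-0.4167],
  [1,0,-0.0236,0.053,-0.4167],
])

```text
clock: 7.1
position: [0.5463, 0.2581, 0.1572]
ee_rot: [0.23, 0.67, 0.23, -0.668]
contact_force: [2.1, 1.2, -0.4]
width: 0.0001
```

```bash
python3 look.py 2
```

```text
7.2 [0.54595339 0.25789305 0.15721376] [ 0.19  1.76 -0.48]
side centre [0.5529 0.22  ] 0.0497 107
side scale -72.13 15
side index 128.81 120
[(129.0, 119)]
top centre [0.5538 0.218 ] 0.0495 103
top scale 42.18 67
top index -52.61 172
[(-52.50000000000001, 172), (114.00000000000001, 154)]
```

View pics/pair2.png

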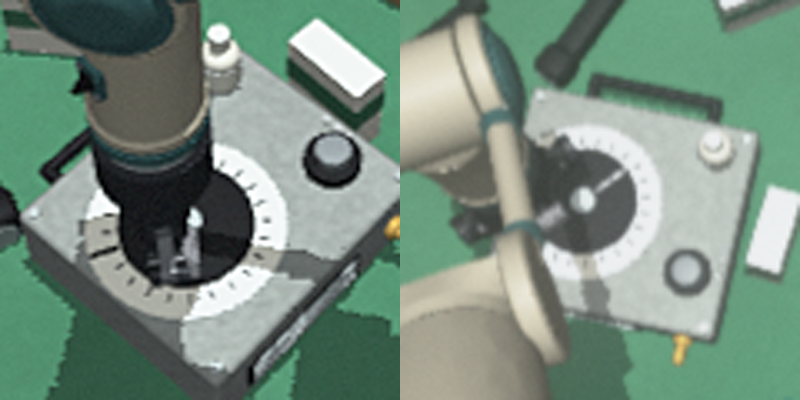

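The fin is being pushed: the dial has turned 10° and the force is about 2 N. I'll continue the orbit.

play_rows([
  [1,0,-0.045,0.107,-0.8333],
  [1,0,-0.045,0.107,-0.8333],
  [1,0,-0.045,0.107,-0.8333],
  [1,0,-0.045,0.107,-0.8333],
  [1,0,-0.045,0.107,-0.8333],
  [1,0,-0.045,0.107,-0.8333],
  [1,0,-0.045,0.107,-0.8333],
  [1,0,-0.045,0.107,-0.8333],
])

```text
clock: 8.0
position: [0.5223, 0.2436, 0.1571]
ee_rot: [0.445, 0.55, 0.446, -0.549]
contact_force: [-1.1, 1.6, 1.2]
width: 0.0001
```

```bash
python3 look.py 3; python3 -c "
from h import *
s=manip.get_state();p=s['position'][:2]-[.5536,.2188];print(np.hypot(*p),np.degrees(np.arctan2(p[1],p[0])),s['qpos'])"
```

```text
8.1 [0.52221014 0.24302756 0.15712877] [-0.4   0.87 -0.16]
side centre [0.5527 0.2189] 0.0505 87
side scale -24.07 18
side index 137.02 68
[]
top centre [0.5536 0.2178] 0.0493 86
top scale 39.1 77
top index -11.76 173
[(-11.5, 172), (156.0, 156)]
0.039652209490052555 142.33804975046846 [3.14547142e-01 3.94863942e-01 1.71807554e+00 5.57334223e-04
 1.02868114e+00 5.26824176e-01]
```

View pics/pair3.png

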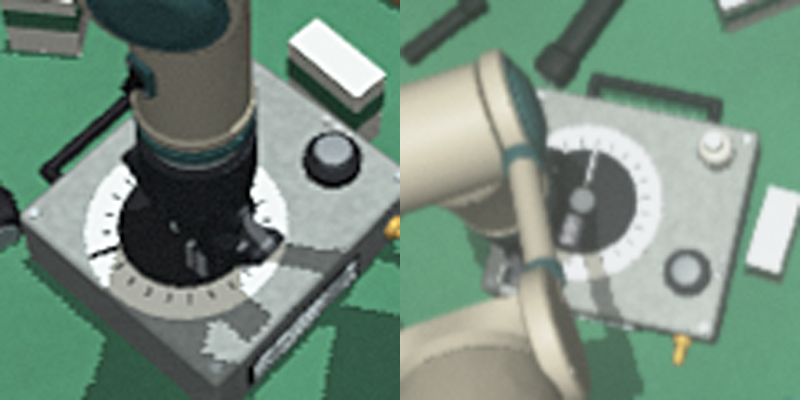

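play_rows([
  [1,0,-0.045,0.107,-0.8333],
  [1,0,-0.045,0.107,-0.8333],
  [1,0,-0.045,0.107,-0.8333],
  [1,0,-0.045,0.107,-0.8333],
  [1,0,-0.045,0.107,-0.8333],
  [1,0,-0.045,0.107,-0.8333],
  [1,0,-0.045,0.107,-0.8333],
  [1,0,-0.045,0.107,-0.8333],
  [1,0,-0.045,0.107,-0.8333],
  [1,0,-0.045,0.107,-0.8333],
  [1,0,0,0,0],
])

```text
clock: 9.2
position: [0.515, 0.2098, 0.157]
ee_rot: [0.635, 0.311, 0.635, -0.312]
contact_force: [-0.7, 0.0, -0.4]
width: 0.0
```

```bash
python3 look.py 4
```

```text
9.3 [0.51511821 0.20992515 0.15687505] [-1.27  0.55  0.1 ]
side centre [0.5527 0.2195] 0.05 92
side scale -62.73 21
side index 34.25 185
[(35.0, 185)]
top centre [0.5533 0.2172] 0.049 73
top scale -153.49 76
top index 175.02 187
[(22.0, 147), (25.0, 147), (50.0, 145), (89.0, 111), (149.0, 143), (176.0, 187)]
```

View pics/pair4.png

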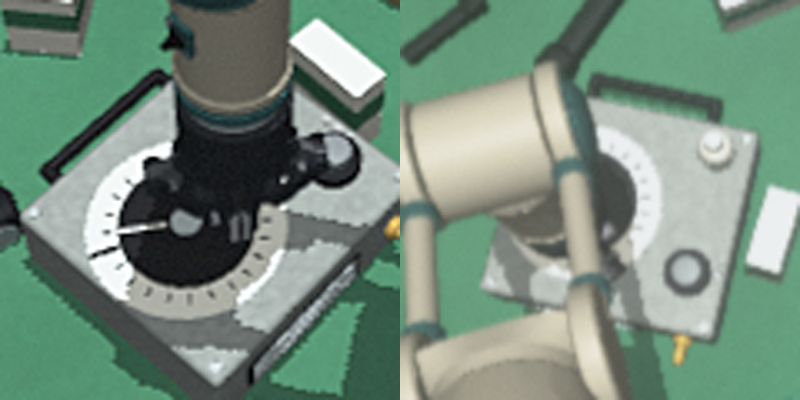

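play_rows([
  [1,0,-0.036,0.085,-0.667],
  [1,0,-0.036,0.085,-0.667],
  [1,0,0,0,0],
])

```text
clock: 9.6
position: [0.5167, 0.2047, 0.1568]
ee_rot: [0.655, 0.266, 0.655, -0.266]
contact_force: [-1.1, 0.6, -0.1]
width: -0.0002
```

```bash
cat > ang.py <<'E'
import sys
from meas import *
C={"side":[.5535,.2196],"top":[.5537,.218]}
def pk(n,im,c,rs,z,sg,w):
    a,v=prof(n,im,c,rs,z,w[0],w[1],.25); i=np.argmin(sg*v); m=abs(a-a[i])<5
    b=np.median(v); wt=np.clip(sg*(b-v[m])-.3*sg*(b-v[i]),0,None)
    return round(float((a[m]*wt).sum()/wt.sum()),2),int(v[i])
for n in sys.argv[2:]:
    im,d=manip.get_image(n); np.savez(f"pics/{n}{sys.argv[1]}.npz",im=im,d=d)
    cc,rr,kk=center(n,im,C[n]); print(n,cc.round(4),rr.round(4),kk)
    for c in(C[n],cc):
        print(" scale",pk(n,im,c,np.arange(.060,.071,.001),.0705,1,(30,65))," index",pk(n,im,c,np.arange(.018,.047,.001),.076,-1,(20,75)))
    u=proj(n,[*C[n],.076])[0].astype(int);r=45
    cv2.imwrite(f"pics/z{n}{sys.argv[1]}.png",cv2.resize(im[u[1]-r:u[1]+r,u[0]-r:u[0]+r,::-1],(540,540),interpolation=cv2.INTER_CUBIC))
E
python3 ang.py 5 side
```

```text
side [0.5529 0.2196] 0.0499 91
 scale (46.88, 71)  index (42.34, 186)
 scale (46.51, 69)  index (41.71, 184)
```

View pics/zside5.png

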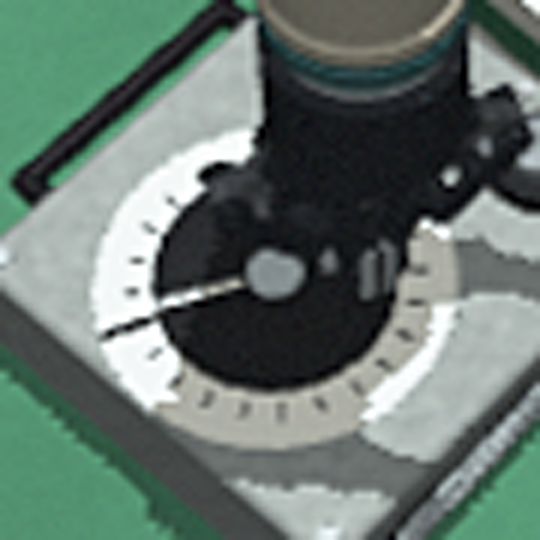

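The index line from (240,285) to (160,303) sits about 4.5° short of the long line from (157,315) to (102,335). I'll push the remaining part.

play_rows([
  [1,0,-0.021,0.048,-0.375],
  [1,0,-0.021,0.048,-0.375],
  [1,0,0,0,0],
  [1,0,0,0,0],
])

```text
clock: 10.05
position: [0.5179, 0.2019, 0.1568]
ee_rot: [0.665, 0.24, 0.665, -0.24]
contact_force: [-1.2, 1.8, -0.2]
width: -0.0001
```

```bash
python3 ang.py 6 side
```

```text
side [0.5529 0.2197] 0.0498 96
 scale (46.88, 70)  index (46.98, 179)
 scale (46.42, 68)  index (46.12, 177)
```

View pics/zside6.png

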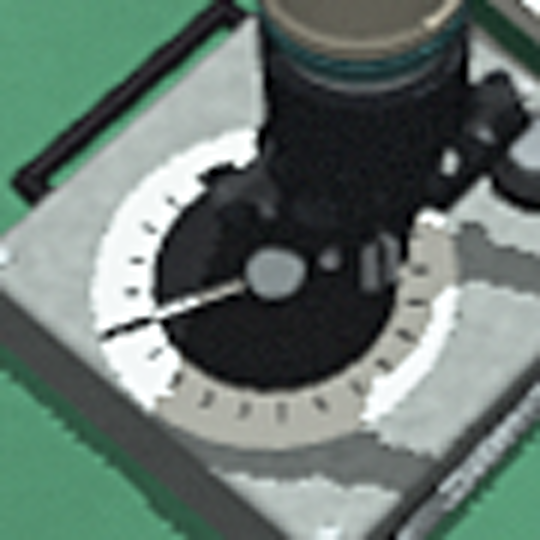

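It's aligned in the side view (46.98° against 46.88°). I'll back off, lift and check.

play_rows([
  [1,0,0,-0.1,0],
  [1,0,0,-0.2,0],
  [1,0,0,-0.2,0],
  [1,-0.3,0,0,0],
  [1,-0.6,0,0,0],
  [1,-0.8,0,0,0],
  [1,-0.8,0,0,0],
  [1,0,0,0,0],
])

```text
clock: 10.9
position: [0.5086, 0.2121, 0.236]
ee_rot: [0.668, 0.241, 0.663, -0.238]
contact_force: [0.7, 0.3, -1.0]
width: -0.0002
```

```bash
python3 ang.py 7 side top
python3 - <<'E'
from h import *
from scipy.spatial.transform import Rotation as R
s=manip.get_state(); w,x,y,z=s["ee_rot"]; M=R.from_quat([x,y,z,w]).as_matrix()
d=np.array([.4835,.1215,s["position"][2]])-s["position"]; print(s["clock"],s["position"],(M.T@d)/.03, s["contact_force"])
E
```

```text
side [0.5532 0.2196] 0.0499 109
 scale (46.88, 69)  index (46.88, 188)
 scale (46.7, 68)  index (46.51, 187)
top [0.5524 0.22  ] 0.0513 74
 scale (51.68, 108)  index (66.0, 184)
 scale (49.3, 109)  index (60.97, 187)
11.0 [0.50669651 0.21147174 0.23266067] [-2.71366524e-03 -2.80363759e+00  1.31598737e+00] [ 0.34626287 -0.46453126  0.33705814]
```

View pics/zside7.png

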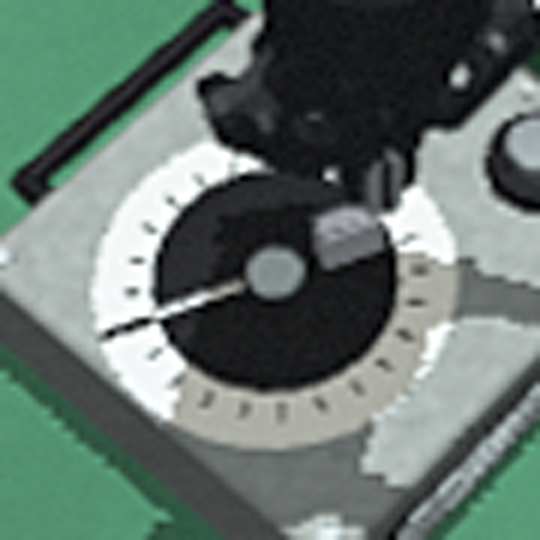

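The dial holds its setting (46.9° against 46.9°); the top view is blocked by the arm, so its numbers are void. Now I'll go above the button.

play_rows([
  [1,0,-0.56,0.26,0],
  [1,0,-0.56,0.26,0],
  [1,0,-0.56,0.26,0],
  [1,0,-0.56,0.26,0],
  [1,0,-0.56,0.27,0],
  [1,0,0,0,0],
  [1,0.8,0,0,0],
  [1,0.6,0,0,0],
  [1,0.2,0,0,0],
  [1,0,0,0,0],
])

```text
clock: 12.0
position: [0.4825, 0.1216, 0.1827]
ee_rot: [0.664, 0.239, 0.666, -0.24]
contact_force: [0.5, -0.6, 0.6]
width: -0.0001
```

```bash
python3 ang.py 8 side top;python3 look.py 8|head -1
```

```text
side [0.5533 0.2192] 0.0499 116
 scale (46.88, 71)  index (46.86, 219)
 scale (46.96, 69)  index (46.98, 219)
top [0.5522 0.219 ] 0.041 68
 scale (36.09, 133)  index (40.07, 218)
 scale (34.91, 133)  index (37.64, 218)
12.2 [0.48385444 0.12179356 0.18466119] [ 0.19  1.27 -0.47]
```

View pics/pair8.png

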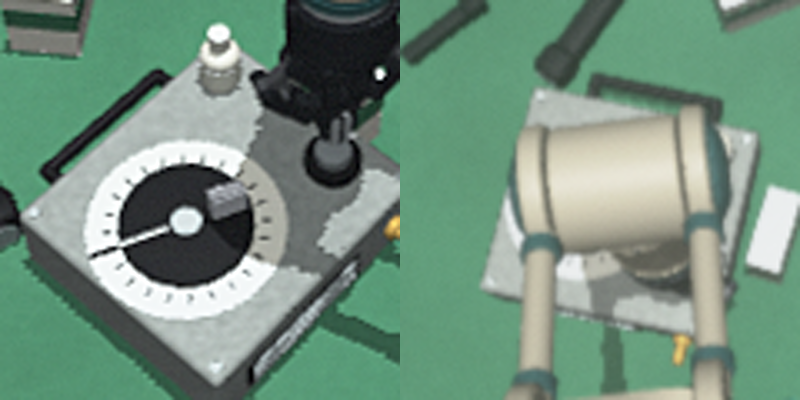

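The dial is set, with index and line straight in the side half, and the tip is above the button at (338,140). I'll press.

play_rows([
  [1,0.3,0,0,0],
  [1,0.2,0,0,0],
  [1,0.1,0,0,0],
  [1,0.07,0,0,0],
  [1,0.07,0,0,0],
  [1,0,0,0,0],
])

```text
clock: 12.8
position: [0.4828, 0.1216, 0.1616]
ee_rot: [0.665, 0.239, 0.666, -0.24]
contact_force: [-1.7, -0.9, 3.0]
width: -0.0
```

play_rows([
  [1,0.05,0,0,0],
  [1,0.05,0,0,0],
  [1,0,0,0,0],
  [1,0,0,0,0],
])

```text
clock: 13.2
position: [0.483, 0.1216, 0.1588]
ee_rot: [0.665, 0.24, 0.665, -0.24]
contact_force: [-3.5, -0.3, 4.2]
width: 0.0004
```

play_rows([
  [1,0.05,0,0,0],
  [1,0.05,0,0,0],
  [1,0,0,0,0],
  [1,0,0,0,0],
])

```text
clock: 13.6
position: [0.4831, 0.1216, 0.1583]
ee_rot: [0.666, 0.24, 0.665, -0.239]
contact_force: [-7.5, -1.2, 22.6]
width: 0.0004
```

The force jumped to 22 N, so the button has bottomed out. I'll release and move well clear.

play_rows([
  [1,-0.1,0,0,0],
  [1,-0.2,0,0,0],
  [1,-0.5,0,0,0],
  [1,-0.9,0,0,0],
  [1,-0.9,0,0,0],
  [1,-0.9,0,0,0],
  [1,-0.9,0,0,0],
  [1,0,0.8,-0.9,0],
  [1,0,0.8,-0.9,0],
  [1,0,0.8,-0.9,0],
  [1,0,0.8,-0.9,0],
  [1,0,0.8,-0.9,0],
  [1,0,0.8,-0.9,0],
  [1,0,0.8,-0.9,0],
  [1,0,0,0,0],
  [1,0,0,0,0],
])

```text
clock: 15.2
position: [0.4449, 0.3722, 0.2872]
ee_rot: [0.666, 0.239, 0.665, -0.239]
contact_force: [-0.3, 0.2, -0.1]
width: 0.0001
```

```bash
python3 ang.py 9 side top; python3 look.py 9
python3 - <<'E'
from h import *
for k in("0","9"):
    d=np.load(f"pics/side{k}.npz")["d"]; K,R,t=cam("side")
    for X in([.483,.1215,.092],):
        u=proj("side",X)[0].round().astype(int); w=d[u[1]-1:u[1]+2,u[0]-1:u[0]+2]; z=np.median(w)
        print(k,u,R.T@(np.linalg.inv(K)@[u[0],u[1],1]*z-t))
E
```

```text
side [0.5527 0.2208] 0.0552 84
 scale (46.88, 70)  index (71.95, 95)
 scale (45.65, 74)  index (71.32, 95)
top [0.5537 0.2177] 0.0492 118
 scale (47.94, 165)  index (49.65, 173)
 scale (48.11, 165)  index (50.13, 173)
15.4 [0.44516972 0.37051927 0.28769725] [-0.77  0.05  1.04]
side centre [0.554  0.2202] 0.0542 76
side scale 84.2 18
side index nan 95
[]
top centre [0.5538 0.2178] 0.0492 118
top scale 47.96 166
top index -127.28 200
[(-127.00000000000001, 200), (49.5, 173)]
0 [260 248] [0.48381068 0.1214163  0.09194129]
9 [260 248] [0.48387765 0.12126594 0.09168283]look.py:17: RuntimeWarning: invalid value encountered in scalar divide
  print(n,lab,round(float((a[m]*wt).sum()/wt.sum()),2),round(float(v[i])))
```

View pics/pair9.png

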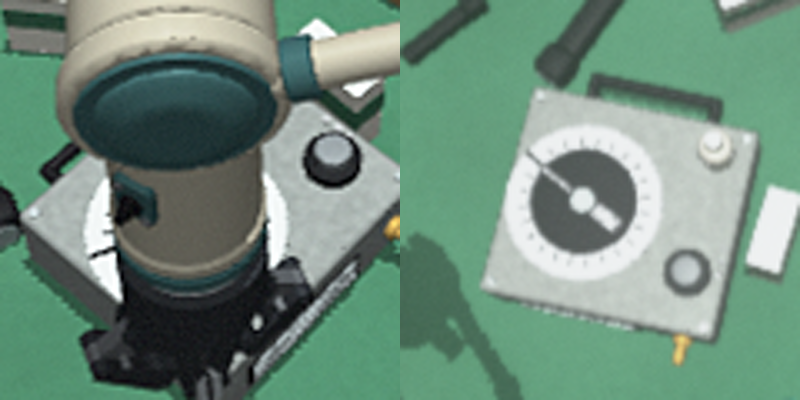

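The top view gives about 2° and the side view gave 0°. Both are inside the tolerance, but I'll clear the side view for one more check.

play_rows([
  [1,0,0.7,-0.7,0],
  [1,0,0.7,-0.7,0],
  [1,0,0.7,-0.7,0],
  [1,0,0.7,-0.7,0],
  [1,0,0.7,-0.7,0],
  [1,0,0.7,-0.7,0],
  [1,0,0.7,-0.7,0],
  [1,0,0,0,0],
  [1,0,0,0,0],
])

```text
clock: 16.3
position: [0.4257, 0.5778, 0.2873]
ee_rot: [0.665, 0.239, 0.665, -0.24]
contact_force: [0.9, -0.9, 0.0]
width: 0.0001
```

```bash
python3 ang.py 10 side top; python3 look.py 10 | head -1
```

```text
side [0.5534 0.2194] 0.0502 92
 scale (62.23, 87)  index (35.48, 210)
 scale (62.25, 88)  index (35.5, 210)
top [0.5538 0.2178] 0.0493 119
 scale (47.94, 162)  index (49.66, 171)
 scale (48.11, 162)  index (49.95, 171)
16.5 [0.42577767 0.57713758 0.28812312] [-0.67 -0.06 -0.02]
```

View pics/pair10.png

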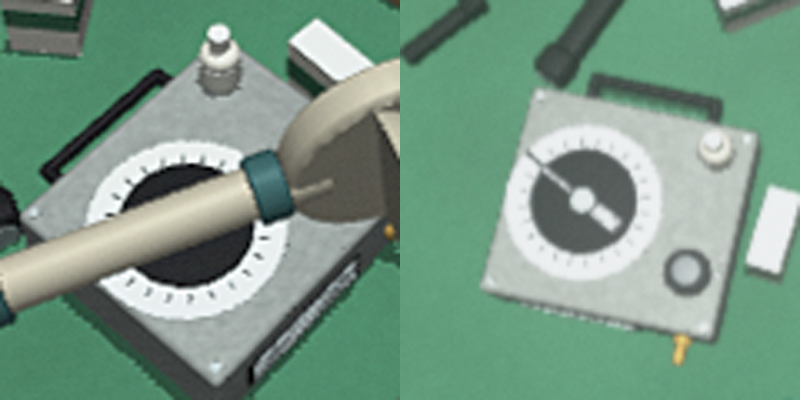

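```bash
python3 -c "
from rig import manip
print(manip.sign_off())"
```

```text
the job is handed in; nothing more can be done
None
```

I turned the dial about 109° counter-clockwise by pushing only the fin's clockwise face with the closed fingertips. Then I pressed the start button until it bottomed out, retracted the arm and handed the job in at about 16.5 s. `sign_off` reports no verdict, so whether it passed is not confirmed.

- **Dial:** The clear side view just before the press read the index at 46.9° and the long line at 46.9°. The top view after the press read 49.7° against 47.9°. The two views disagree by just under 2° (about 1.6 mm at the index tip), but both are inside the 4° tolerance.
- **Button:** The force rose to about 22 N at the bottom. Afterwards the button top read 91.7 mm high, against 91.9 mm before, so it is up again.
- **Unit and bystanders:** The unit looks unmoved in the last top view: the measured dial centre shifted by less than 1 mm. The pill bottle and `carton_near` also look unmoved, but I judged that by eye. I did not check `carton_far`, the tape roll or the torch fully, though the arm never went near them.
- **Failed checks:** The arm blocked the side view of the index after the press, even after I moved it once more. So the only alignment reading after the press is the top view.

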